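Let down the hood of the moisture tester

ROBOT

A 6-joint arm with a two-finger parallel gripper is mounted at the origin on the work surface. World frame = base frame: x ahead of the robot, y to its left, z up, the work surface at z = 0. Lengths are in mm, angles in rad, forces in N, time in s.
With the tool pointing down it reaches from about 400 to 925 mm from the base axis. Payload 12.5 kg.
Tool frame: the origin (TCP) lies midway between the tips of the shut fingers; the grasp point (between the pads) lies 19 mm behind it; z points along the fingers, y is the line along which they close (so a half turn about z gives the same grasp; the last joint's range is limited). The gripper opens to 95 mm and grips with 3 to 60 N. Pads are 20 mm wide; open, the fingers measure 119 mm over their backs; the gripper's body (75 mm by 180 mm) begins 59 mm behind the grasp point.
Start: joints at [1.024, 0.491, 1.559, -0, 1.092, -0.106], TCP at [266.651, 565.282, 214.661] pointing down, gripper open.
Joint ranges: [-3.1, 3.1], [-0.84, 2.19], [0.05, 2.79], [-1.13, 4.28], [0.06, 2.93], [-2.69, 2.69]. Speed limits (rad/s): [2.22, 2.22, 2.79, 3.14, 3.14, 3.14].

INTERFACE

Orientations are given as [roll, pitch, yaw] about the fixed x, y, z axes, in that order (R = Rz(yaw) Ry(pitch) Rx(roll)).
In Python, from cell import state, read_camera, camera_info, env gives the robot as it stands.
- The arm moves only by the tool move_arm, never from a script. Its argument "commands" is a list of rows, each a list of 3 entries, a list of its own where there are three numbers: the shift along the world's x, y, z in cm, then the turn, a rotation vector about the world's x, y, z in degrees, then the opening, from 0 (shut) to 1 (fully open). A call has 1 to 10 rows; each row shifts and turns the commanded pose from where the row before left it; what a row does not reach is not made up. A row lasts 1/10 s, in which the tool goes at most 50 mm and 8.59 degrees, less where a joint would pass 70% of its speed; a pose out of reach is approached as far as the arm can. A call with a gripper value outside its range is refused whole. The fingers move at their own pace and stop on an object; the grip force is fixed at half the most. Time passes only in rows, so rows that do not move let the fingers close. It gives the time, the measured TCP pose, the force, the opening and the grip force at its end, in the units of the state.
- state(): the state, without advancing time (a new reading comes with each control period).
- read_camera(name): name is "scene" or "side" or "wrist"; returns the picture (400x640x3 uint8, blue, green, red); there is no depth.
- camera_info(name): a dict with "K" (3x3 intrinsics, pixels), "cam_to_world" (4x4, takes a point from camera to world coordinates). Camera axes: x right, y down, z forward; pixel columns grow to the right and rows downward; lengths in mm; the calibration is good to about 2 mm. The wrist camera is an equidistant fisheye: a pixel r from the principal point sees the ray r / f radians off the axis. A picture is of the moment at which its call begins: read the wrist's pose just before it. camera_info takes no time and is no camera call; for the wrist camera it gives the pose at the moment of the call.
- env.job_done(): hands the job in; it is judged then, once.
The state is a dict: "t": time; "joints": joint angles; "qvel": joint speeds; "tau": joint torques, N m; "eef_pos": TCP position; "tcp_rot": TCP orientation; "ft_force": force on the tool from outside, world axes, zero at the start; "moment": the same for the moment, N m; "opening": opening from 0.0 (shut) to 1.0 (fully open); "grip_force": force on a finger pad.
Only numpy, scipy, OpenCV 4.12 (cv2) and the standard library are available. Lean on these libraries where they do the work, as an engineer would, in place of code of your own. Each camera call takes 0.05 s, during which the arm holds its last target. There are 200 camera calls.

TASK

The hood of the moisture tester stands open, leaning back. With a fingertip, tip it forward past its balance so that it starts to fall, catch it from underneath on the outside of your fingers before it lands, and let it down gently until it is fully shut, without a bump. Do not grip the hood or anything else, leave the things around the tester where they are, and finish clear of everything.

Things in the scene. Friction and masses are not known exactly. Their poses are not given: they have to be found in the camera images.
- tester: moisture tester fixed to the table: housing 155 x 150 mm, 110 mm high, open chamber on top; a keypad block 120 x 55 mm, 75 mm high on its -y flank. Origin: centre of the housing's underside. x points from the front (towards the robot's right) to the hinge at the rear, z up. Front face at x = -77.5 mm, nothing ahead of it
- hood (a joint): hood angle, rad: 0 shut, level on the rim; pi/2 upright; 1.80 leaning back on its stop (start). It balances at about 1.48; below that it falls shut by itself. A damper (0.46 N m s/rad; hood about 0.35 kg) slows it: from 1.3 it falls shut in 3 to 5 s and would land at 0.5 to 0.9 rad/s, a bump; under 0.3 rad/s is gentle. Tipping takes 1 to 5 N near the free end
- hinge_line (a point): hinged hood: white slab with a thin grey tongue in the middle of its free edge. Origin: middle of the hinge line, at x = 67.5, z = 110 mm of the tester. Shut, its axes are the tester's: slab x = 0 to -145, y = +-75, z = 0 (underside) to 14 mm; tongue on to x = -180, y = +-35, z = 0 to 6 mm. Shut, the tongue overhangs the housing's front face by 35 mm, free below. Opening turns it, tongue up and back
- tongue_end (a point): middle of the tongue's free edge at its underside, 180 mm from the hinge line; its axes are those of hinge_line
- jar: glass jar with steel lid, 68 mm across, 95 mm high, loose; origin at the centre of its underside; to be left alone
- cup: steel cup, 72 mm across, 70 mm high, loose; origin at the centre of its underside; to be left alone
- dish: shallow aluminium sample dish, 90 mm across, 16 mm high, loose, in front of the tester; origin at the centre of its underside; to be left alone
- spoon: spoon 150 mm long lying along its x axis, loose, in front of the tester; origin at the middle, underside; to be left alone
- brush: cleaning brush lying behind the tester along its x axis, loose; origin at its underside; to be left alone
- rod: steel tray rod 8 mm thick, about 235 mm long with one bent end, lying along its x axis behind the tester; origin at its middle on the table; to be left alone
- weight: brass check weight, 28 mm across, 30 mm high, standing, loose; origin at the centre of its underside; to be left alone

How it is judged (in metres and radians):
On the way, in this order (a step that is already met when the one before it is completed fails the run):
1. the hood has been tipped forward past its balance (value of joint hood below 1.44 rad), for 0.05 s.
2. the falling hood rides on the fingers from underneath, at more than 0.1 rad (value of joint hood between 0.1 and 1.3 rad and contact force between the fingers and hood above 0.2 N and z of the grasp point in the frame of hinge_line below 0 m), for 0.15 s.
At the end, for the whole second after the job is handed in: The hood is shut (hinge within 0.03 rad of 0) and at rest (below 0.05 rad/s), and every loose thing is within 20 mm of where it stood (value of joint hood below 0.03 rad and velocity of joint hood between -0.05 and 0.05 rad/s and distance of each of jar, cup, dish, spoon, brush, rod, weight from where it was at the start of the episode below 0.02 m); the robot touches nothing.
It fails at once if the hood lands with a bump: faster than 0.35 rad/s (about 6 cm/s at the tongue) within 0.06 rad of shut (value of joint hood below 0.06 rad and velocity of joint hood below -0.35 rad/s).
It fails at once if the hood is gripped or pressed with more than 15 N (contact force between the fingers and hood above 15 N).
It fails at once if a loose thing round the tester is lifted, knocked or shifted by more than 20 mm (distance of any of jar, cup, dish, spoon, brush, rod, weight from where it was at the start of the episode above 0.02 m).
It also fails if it takes over 48 s, if anything falls off the work surface, if the arm or the gripper's body presses on something with over 40 N, if the wrist force passes 120 N, or if a joint passes its speed limit or range.

## Working session

There is one attempt and no reset: what is moved stays moved. The work goes in short steps, Python scripts to look and compute and a tool call to move; the robot and the scene stay as the last step left them, time stands still between calls to the robot, and variables do not carry over. Pictures are saved under pics/ and viewed, at most 10 in all, crops included, and the job is handed in when it is done.

Besides the shell and the picture viewer there is one more tool, called after "Request:" as name([rows], argument=value, ...), one row to a line, values as JSON. move_arm: Moves the arm, as the interface text tells. Its arguments: {"type":"object","properties":{"commands":{"type":"array"}},"required":["commands"]}

```bash
mkdir -p pics; ls; python3 - <<'E'
from cell import *
import cv2
for n in ("scene","side"):
    cv2.imwrite(f"pics/{n}0.png",read_camera(n)); i=camera_info(n); print(n,i["K"],i["cam_to_world"])
s=state(); print(s)
E
```

```text
pics
scene [[456.46414009   0.         328.02136413]
 [  0.         456.46414009 202.24219181]
 [  0.           0.           1.        ]] [[-2.07434523e-02  7.60897309e-01 -6.48540665e-01  1.18905741e+03]
 [ 9.99639855e-01  4.73821138e-03 -2.64142100e-02  9.17360930e+01]
 [-1.70255786e-02 -6.48855018e-01 -7.60721563e-01  8.21355031e+02]
 [ 0.00000000e+00  0.00000000e+00  0.00000000e+00  1.00000000e+00]]
side [[367.6742778    0.         321.85025399]
 [  0.         367.6742778  204.29512966]
 [  0.           0.           1.        ]] [[ 6.98928994e-01 -4.63693133e-01  5.44506142e-01  2.14094716e+02]
 [-7.15180974e-01 -4.57187874e-01  5.28673267e-01 -3.32095791e+02]
 [ 3.79944171e-03 -7.58925507e-01 -6.51166368e-01  5.44530684e+02]
 [ 0.00000000e+00  0.00000000e+00  0.00000000e+00  1.00000000e+00]]
{'t': 0.1, 'joints': array([ 1.02437174e+00,  4.91497207e-01,  1.55937523e+00,  1.57412153e-05,
        1.09173137e+00, -1.05615415e-01]), 'qvel': array([0.00014561, 0.00073565, 0.00029917, 0.00023381, 0.00114448,
       0.0002706 ]), 'tau': array([ 1.58364077e-03, -6.13618040e+01, -2.58604914e+01,  6.92886813e-02,
        4.70333279e-02, -9.50615595e-05]), 'eef_pos': array([266.54131777, 565.07556345, 214.12605377]), 'tcp_rot': array([-3.14058861e+00, -1.20479036e-04,  2.70077616e+00]), 'ft_force': array([-0.20068892,  0.73712492, -0.17062019]), 'moment': array([-0.03147935, -0.03795539, -0.03750596]), 'grip_force': 0.0, 'opening': 0.9985231986880942}
```

View pics/scene0.png

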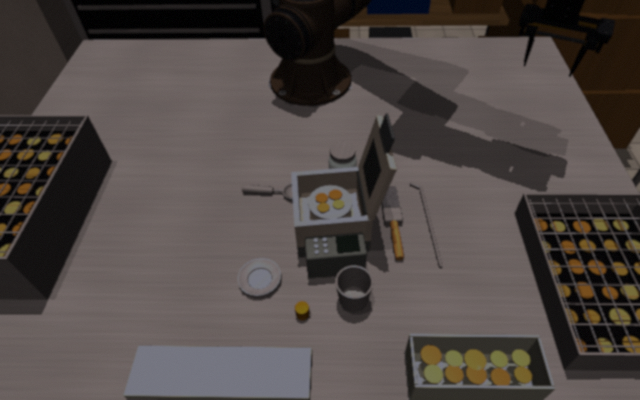

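View pics/side0.png

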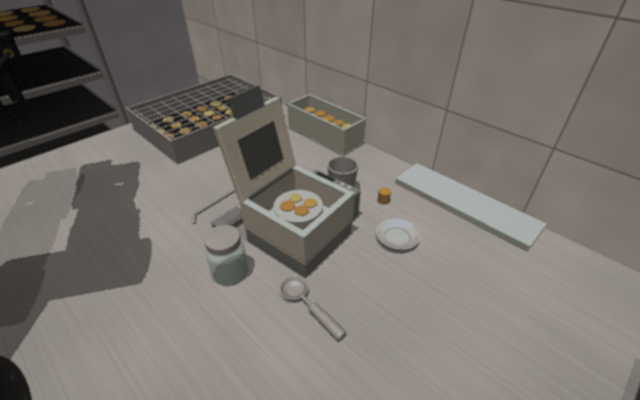

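```bash
python3 - <<'E'
import cv2
a=cv2.imread("pics/scene0.png")[105:305,235:455]; b=cv2.imread("pics/side0.png")[75:275,185:405]
for n,c in(("ca",a),("cb",b)):
    c=cv2.convertScaleAbs(c,alpha=1.5,beta=15)
    cv2.imwrite(f"pics/{n}.png",cv2.resize(c,None,fx=3,fy=3,interpolation=cv2.INTER_CUBIC)[:600,:800])
E
```

```text
(no output)
```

View pics/ca.png

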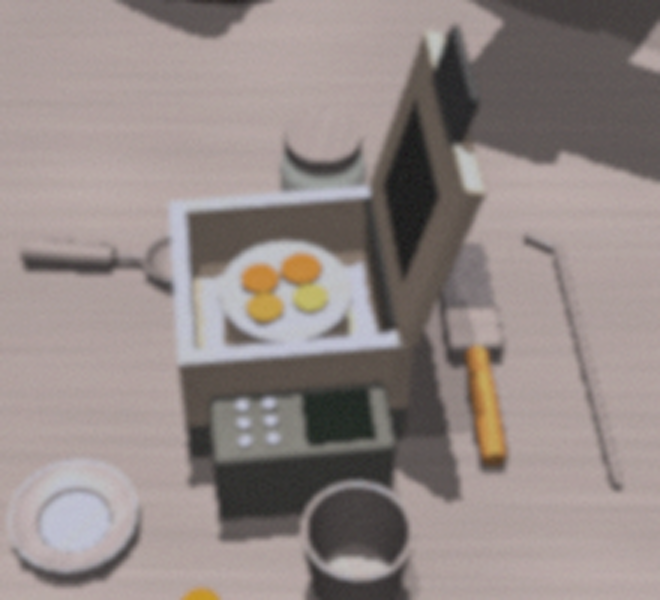

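View pics/cb.png

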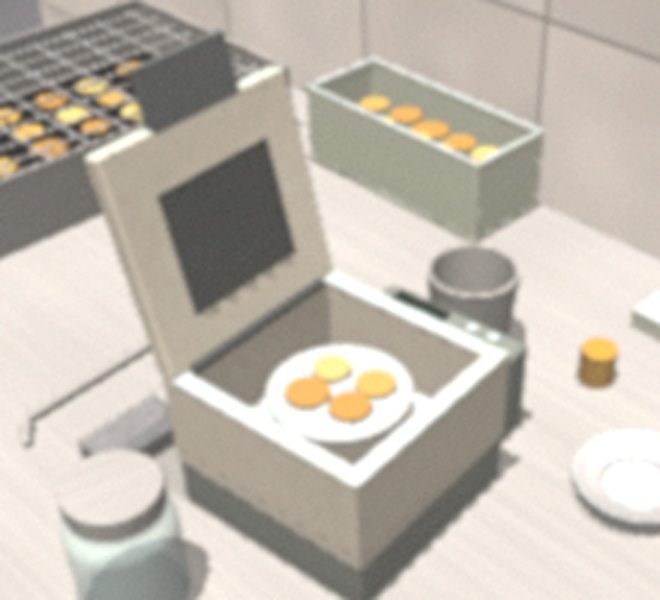

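The pictures show the tester's front facing left in the scene view (world -y), with the hinge at world +y. The rim corners in the scene view are about (292,173), (295,225) and (368,220). In the side view they are (302,233), (354,192) and (244,202).

```bash
cat > h.py <<'E'
import numpy as np, cv2
from scipy.optimize import least_squares
from cell import *
I={n:camera_info(n) for n in("scene","side")}
def proj(n,P):
    M=np.linalg.inv(I[n]["cam_to_world"]); p=(np.atleast_2d(P)@M[:3,:3].T+M[:3,3])@I[n]["K"].T
    return p[:,:2]/p[:,2:]
def onz(n,uv,z):
    M=I[n]["cam_to_world"]; d=M[:3,:3]@np.linalg.inv(I[n]["K"])@[*uv,1]; return M[:3,3]+d*(z-M[2,3])/d[2]
def T2W(q,P):
    c,s=np.cos(q[2]),np.sin(q[2]); P=np.atleast_2d(P)
    return np.c_[q[0]+c*P[:,0]-s*P[:,1],q[1]+s*P[:,0]+c*P[:,1],P[:,2]]
def hood(th,P): # hinge_line frame -> tester
    P=np.atleast_2d(P); c,s=np.cos(th),np.sin(th)
    return np.c_[67.5+c*P[:,0]+s*P[:,2],P[:,1],110-s*P[:,0]+c*P[:,2]]
E
python3 - <<'E'
from h import *
ob=[("scene",(292,172.7),(-77.5,75,110)),("scene",(295.3,225),(-77.5,-75,110)),("scene",(368.3,220),(77.5,-75,110)),
("side",(301.7,233.3),(-77.5,75,110)),("side",(354.3,192.3),(-77.5,-75,110)),("side",(244.3,201.7),(77.5,75,110))]
f=lambda q:np.concatenate([proj(n,T2W(q,p))[0]-uv for n,uv,p in ob])
r=least_squares(f,[550,60,1.57],x_scale=[10,10,.1]); print(r.x,r.fun.round(1))
q=r.x
for th in(1.7,1.8,1.9):
  H=T2W(q,hood(th,[(-145,75,0),(-145,-75,0),(-180,35,0),(-180,-35,0)])); print(th,proj("side",H).round(1).tolist(),proj("scene",H).round(1).tolist())
print(H)
print("side seen (215.7,128.3) (277.7,101.7) (230,97)(260,87)")
for nm,uv,z in(("jar",(235+322/3,105+130/3),95),("cup",(235+356/3,105+525/3),70),("dish",(260,278),16),("spoonL",(243,190),5),("weight",(302.5,306),30),("brushA",(235+465/3,105+245/3),10),("brushB",(235+493/3,105+460/3),10),("rodA",(235+525/3,105+237/3),4),("rodB",(235+617/3,105+485/3),4)):
  print(nm,onz("scene",uv,z).round())
print("spoon side",onz("side",(295,288),5).round(),onz("side",(342,334),5).round())
E
```

```text
[564.47368084  69.48197596   1.66630257] [-0.8 -0.5 -2.4  1.9  3.1  1.4  1.5  3.5  1.2  0.2 -4.5 -3. ]
1.7 [[223.5, 127.5], [287.4, 96.5], [237.5, 97.9], [268.5, 84.3]] [[369.5, 115.1], [381.0, 169.9], [375.8, 113.7], [381.5, 139.3]]
1.8 [[218.0, 126.2], [281.9, 95.7], [230.5, 96.8], [261.5, 83.5]] [[376.6, 115.7], [389.0, 170.4], [385.2, 114.5], [391.5, 140.0]]
1.9 [[213.0, 125.8], [276.7, 95.7], [224.2, 96.8], [255.0, 83.8]] [[383.6, 116.9], [396.7, 171.5], [394.3, 116.1], [401.1, 141.5]]
[[478.9083573  176.18563386 247.21351271]
 [628.2247689  190.48980203 247.21351271]
 [517.64704312 191.26364758 280.33401578]
 [587.3280352  197.93892606 280.33401578]]
side seen (215.7,128.3) (277.7,101.7) (230,97)(260,87)
jar [405.  96.  95.]
cup [741. 118.  70.]
dish [706. -71.  16.]
spoonL [ 455. -143.    5.]
weight [775.  21.  30.]
brushA [447. 211.  10.]
brushB [652. 217.  10.]
rodA [433. 261.   4.]
rodB [668. 303.   4.]
spoon side [468. -20.   5.] [ 460. -139.    5.]
```

Request:
move_arm([
  [[1,-3,3],[8,0,0],0],
  [[1,-3,3],[8,0,0],0],
  [[1,-3,3],[8,0,0],0],
  [[1,-3,3],[8,0,0],0],
  [[1,-3,3],[8,0,0],0],
])

```text
t: 0.6
eef_pos: [316.1, 415.8, 364.8]
tcp_rot: [2.493, -0.275, 2.795]
ft_force: [0.6, -0.4, 0.3]
opening: 0.631
grip_force: 0.0
```

```bash
python3 - <<'E'
from cell import *
s=state(); print(s)
E
```

```text
{'t': 0.6, 'joints': array([ 0.48603817,  0.06044308,  1.93674461,  0.77968187,  0.93802037,
       -1.05658368]), 'qvel': array([-1.39110396, -0.58398222,  0.46287245,  1.83314798,  0.66775265,
       -2.18561249]), 'tau': array([ 14.76780385, -30.23600578, -27.85267711,  -1.37051929,
        -1.62850667,   3.70788932]), 'eef_pos': array([316.08068954, 415.83784239, 364.76350389]), 'tcp_rot': array([ 2.49260953, -0.27529773,  2.79510843]), 'ft_force': array([ 0.59300275, -0.35607891,  0.25349844]), 'moment': array([-0.33353188,  0.07611753,  0.01124243]), 'grip_force': 0.0, 'opening': 0.6307793313782498}
```

```bash
python3 - <<'E'
from h import *
for n,uv in(("scene",(292,172.7)),("scene",(295.3,225)),("side",(301.7,233.3)),("side",(354.3,192.3)),("scene",(368.3,220)),("side",(244.3,201.7)),("scene",(358.3,168.3))): print(n,onz(n,uv,110).round(1))
ob=[("scene",(292,172.7),(-77.5,75,110)),("scene",(295.3,225),(-77.5,-75,110)),("scene",(368.3,220),(77.5,-75,110)),
("side",(301.7,233.3),(-77.5,75,110)),("side",(354.3,192.3),(-77.5,-75,110)),("side",(305.7,274),(-77.5,75,0))]
hb=[("side",(215.7,128.3),(-145,75,0)),("side",(230,97),(-180,35,0)),("side",(259.5,86.7),(-180,-35,0)),("scene",(376,117),(-145,75,0)),("scene",(386.5,114),(-180,35,3)),("scene",(387,165),(-145,-75,0))]
f=lambda q:np.concatenate([proj(n,T2W(q,p))[0]-uv for n,uv,p in ob]+[proj(n,T2W(q,hood(1.8,p)))[0]-uv for n,uv,p in hb])
r=least_squares(f,[550,60,1.57],x_scale=[10,10,.1],loss="soft_l1"); print(r.x,r.fun.round(1))
print(T2W(r.x,hood(1.8,[(-180,35,0),(-180,-35,0),(-180,0,6),(-150,0,6)])),T2W(r.x,hood(0,[(-180,35,0),(-180,-35,0),(-180,0,0)])))
E
```

```text
scene [498.8 -13.  110. ]
scene [641.9   3.8 110. ]
side [501.   -7.2 110. ]
side [645.3   1.4 110. ]
scene [628.3 147.7 110. ]
side [483.1 126.7 110. ]
scene [484.8 131.2 110. ]
[562.41231702  69.96690941   1.67877728] [-0.9 -0.8 -1.6  1.4  3.7  0.2  1.2  3.9  0.2  0.1 -1.   5.1  0.8 -1.3
 -1.2  0.4  0.2 -2.7  0.3 -2.4  0.1 -0.4  2.6  4. ]
[[515.93415531 173.95996225 285.29257356]
 [585.52645566 181.50394878 285.29257356]
 [550.10058891 183.54100953 283.92936099]
 [550.83516442 176.76464535 254.71393206]] [[539.7404309  -45.64985227 110.        ]
 [609.33273125 -38.10586574 110.        ]
 [574.53658108 -41.87785901 110.        ]]
```

```bash
python3 - <<'E'
import numpy as np
from scipy.spatial.transform import Rotation as R
def W(j,s=1): return R.from_euler("z",j[0])*R.from_euler("y",j[1]+j[2])*R.from_euler("z",s*j[3])*R.from_euler("y",j[4])*R.from_euler("z",j[5]+np.pi/2)
j=[0.48603817,  0.06044308,  1.93674461,  0.77968187,  0.93802037,-1.05658368]
T=R.from_euler("xyz",[2.49260953, -0.27529773,  2.79510843])
for s in(1,-1): print(s,(W(j,s).inv()*T).magnitude())
# catch: tool dir tilt from vertical about world axis; current commanded = Rx(40)*Rz(2.7)Rx(pi)
R0=R.from_euler("xyz",[-3.1406,0,2.70078])
for t in(0,40,60,70,80):
  for dy in(0,90):   # extra roll about tool
   for j1 in(-.6,-.4,.3):
    for b in(1.8,2.2):
     Rt=R.from_rotvec(np.radians([t,0,0]))*R.from_euler("z",-.44-np.pi/2*0+np.radians(dy))*R0
     M=(R.from_euler("z",j1)*R.from_euler("y",b)).inv()*Rt
     e=M.as_euler("ZYZ"); e2=e[2]-np.pi/2
     print(t,dy,j1,b,e.round(2)[:2],round((e2+np.pi)%(2*np.pi)-np.pi,2))
E
```

```text
1 2.3734798190607463e-09
-1 1.5593637412264132
0 0 -0.6 1.8 [-0.    1.34] -1.29
0 0 -0.6 2.2 [-0.    0.94] -1.29
0 0 -0.4 1.8 [-0.    1.34] -1.09
0 0 -0.4 2.2 [-0.    0.94] -1.09
0 0 0.3 1.8 [-0.    1.34] -0.39
0 0 0.3 2.2 [-0.    0.94] -0.39
0 90 -0.6 1.8 [-0.    1.34] -2.86
0 90 -0.6 2.2 [-0.    0.94] -2.86
0 90 -0.4 1.8 [-0.    1.34] -2.66
0 90 -0.4 2.2 [-0.    0.94] -2.66
0 90 0.3 1.8 [-0.    1.34] -1.96
0 90 0.3 2.2 [-0.    0.94] -1.96
40 0 -0.6 1.8 [0.57 1.75] -1.3
40 0 -0.6 2.2 [0.57 1.41] -1.52
40 0 -0.4 1.8 [0.63 1.64] -1.14
40 0 -0.4 2.2 [0.66 1.32] -1.38
40 0 0.3 1.8 [0.72 1.2 ] -0.61
40 0 0.3 2.2 [0.88 0.92] -0.94
40 90 -0.6 1.8 [0.57 1.75] -2.88
40 90 -0.6 2.2 [0.57 1.41] -3.09
40 90 -0.4 1.8 [0.63 1.64] -2.71
40 90 -0.4 2.2 [0.66 1.32] -2.95
40 90 0.3 1.8 [0.72 1.2 ] -2.18
40 90 0.3 2.2 [0.88 0.92] -2.51
60 0 -0.6 1.8 [0.87 1.94] -1.22
60 0 -0.6 2.2 [0.8  1.67] -1.53
60 0 -0.4 1.8 [0.95 1.79] -1.1
60 0 -0.4 2.2 [0.92 1.55] -1.42
60 0 0.3 1.8 [1.09 1.2 ] -0.75
60 0 0.3 2.2 [1.27 1.05] -1.16
60 90 -0.6 1.8 [0.87 1.94] -2.79
60 90 -0.6 2.2 [0.8  1.67] -3.1
60 90 -0.4 1.8 [
[... 182 characters left out ...]
 -0.4 1.8 [1.12 1.85] -1.06
70 0 -0.4 2.2 [1.05 1.67] -1.42
70 0 0.3 1.8 [1.28 1.22] -0.81
70 0 0.3 2.2 [1.44 1.13] -1.24
70 90 -0.6 1.8 [1.04 2.02] -2.72
70 90 -0.6 2.2 [0.92 1.8 ] -3.08
70 90 -0.4 1.8 [1.12 1.85] -2.63
70 90 -0.4 2.2 [1.05 1.66] -2.99
70 90 0.3 1.8 [1.28 1.21] -2.38
70 90 0.3 2.2 [1.45 1.13] -2.81
80 0 -0.6 1.8 [1.22 2.1 ] -1.07
80 0 -0.6 2.2 [1.05 1.93] -1.47
80 0 -0.4 1.8 [1.29 1.91] -1.0
80 0 -0.4 2.2 [1.19 1.78] -1.4
80 0 0.3 1.8 [1.46 1.24] -0.87
80 0 0.3 2.2 [1.6  1.23] -1.3
80 90 -0.6 1.8 [1.22 2.1 ] -2.64
80 90 -0.6 2.2 [1.05 1.92] -3.04
80 90 -0.4 1.8 [1.29 1.91] -2.57
80 90 -0.4 2.2 [1.19 1.78] -2.97
80 90 0.3 1.8 [1.46 1.24] -2.45
80 90 0.3 2.2 [1.6  1.23] -2.87
```

```bash
python3 - <<'E'
import numpy as np
from scipy.spatial.transform import Rotation as R
T=R.from_rotvec(np.radians([40,0,0]))*R.from_euler("xyz",[-3.1406,0,2.70078])
D=R.from_euler("xyz",[np.pi,0,1.67])
print(np.degrees((D*T.inv()).as_rotvec())/9)
E
```

```text
[-4.03383803  2.28189133 -6.28553031]
```

Request:
move_arm([
  [[2.6,-1.8,-0.4],[-4.03,2.28,-6.29],0],
  [[2.6,-1.8,-0.4],[-4.03,2.28,-6.29],0],
  [[2.6,-1.8,-0.4],[-4.03,2.28,-6.29],0],
  [[2.6,-1.8,-0.4],[-4.03,2.28,-6.29],0],
  [[2.6,-1.8,-0.4],[-4.03,2.28,-6.29],0],
  [[2.6,-1.8,-0.4],[-4.03,2.28,-6.29],0],
  [[2.6,-1.8,-0.4],[-4.03,2.28,-6.29],0],
  [[2.6,-1.8,-0.4],[-4.03,2.28,-6.29],0],
  [[2.6,-1.8,-0.4],[-4.03,2.28,-6.29],0],
  [[0,0,0],[0,0,0],0],
])

```text
t: 1.6
eef_pos: [552.5, 253.6, 324.9]
tcp_rot: [-3.133, 0.005, 1.664]
ft_force: [-0.2, 0.4, -1.3]
opening: 0.007
grip_force: 0.0
```

```bash
python3 - <<'E'
from cell import *
s=state(); print(s["eef_pos"],s["tcp_rot"],s["joints"],s["ft_force"])
E
```

```text
[552.52285584 253.60611003 324.90923447] [-3.1325616   0.00524192  1.66401891] [ 0.32306921  0.38397205  1.43829027 -0.00313736  1.32931932  0.23063576] [-0.21880568  0.3807835  -1.3022196 ]
```

Request:
move_arm([
  [[0,-1,-2],[0,0,0],0],
  [[0,-1,-2],[0,0,0],0],
  [[0,-1,-2],[0,0,0],0],
  [[0,-1,0],[0,0,0],0],
  [[0,0,0],[0,0,0],0],
])

```text
t: 2.1
eef_pos: [550.0, 214.0, 267.6]
tcp_rot: [-3.136, 0.002, 1.669]
ft_force: [0.6, 0.4, 0.8]
opening: 0.004
grip_force: 0.0
```

```bash
python3 - <<'E'
from h import *
a=read_camera("scene")[85:225,300:460];b=read_camera("side")[60:200,195:355]
cv2.imwrite("pics/p1.png",np.hstack([cv2.resize(cv2.convertScaleAbs(c,alpha=1.5,beta=15),None,fx=2.5,fy=2.5,interpolation=cv2.INTER_CUBIC) for c in(a,b)]))
E
```

```text
(no output)
```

View pics/p1.png

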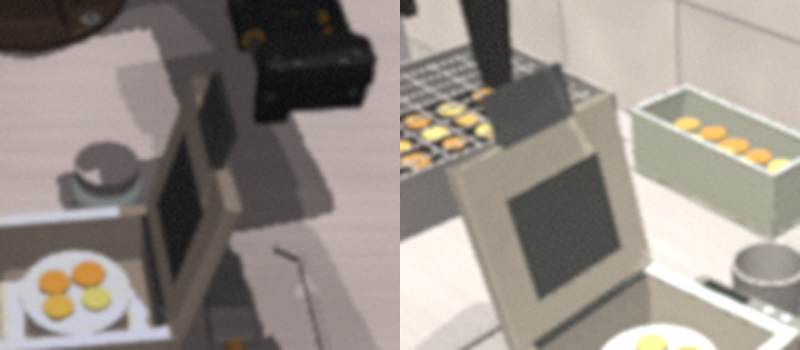

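Request:
move_arm([
  [[0,-0.8,0],[0,0,0],0],
  [[0,-0.8,0],[0,0,0],0],
  [[0,-0.8,0],[0,0,0],0],
  [[0,-0.8,0],[0,0,0],0],
  [[0,-0.8,0],[0,0,0],0],
  [[0,-0.8,0],[0,0,0],0],
  [[0,-0.8,0],[0,0,0],0],
])

```text
t: 2.9
eef_pos: [550.1, 158.0, 267.0]
tcp_rot: [-3.136, 0.002, 1.669]
ft_force: [1.2, 0.9, 0.4]
opening: 0.006
grip_force: 0.7
```

```bash
python3 - <<'E'
from h import *
print(state()["ft_force"])
b=read_camera("side")[60:200,195:355]
cv2.imwrite("pics/p2.png",cv2.resize(cv2.convertScaleAbs(b,alpha=1.5,beta=15),None,fx=3,fy=3,interpolation=cv2.INTER_CUBIC))
q=(562.8,69.8,1.672)
for th in(1.4,1.5,1.6,1.7,1.8):print(th,((proj("side",T2W(q,hood(th,[(-145,75,0),(-180,35,0),(-180,-35,0)])))-[195,60])*3).round().tolist())
E
```

```text
[1.23134648 0.87900905 0.36164242]
1.4 [[138.0, 232.0], [195.0, 145.0], [287.0, 101.0]]
1.5 [[118.0, 220.0], [170.0, 132.0], [263.0, 88.0]]
1.6 [[100.0, 211.0], [147.0, 122.0], [239.0, 80.0]]
1.7 [[82.0, 204.0], [124.0, 115.0], [217.0, 74.0]]
1.8 [[66.0, 200.0], [103.0, 112.0], [196.0, 71.0]]
```

View pics/p2.png

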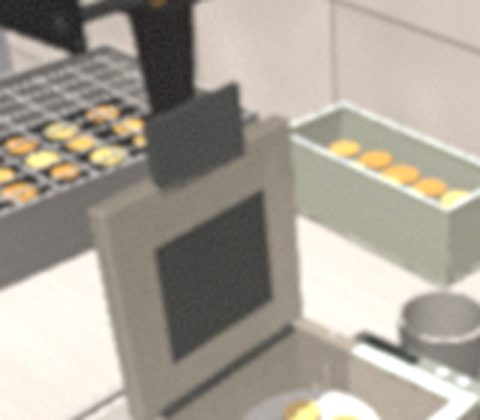

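Request:
move_arm([
  [[0,-0.9,0],[0,0,0],0],
  [[0,-0.9,0],[0,0,0],0],
  [[0,-0.9,0],[0,0,0],0],
  [[0,-0.9,0],[0,0,0],0],
  [[0,0.3,2.5],[0,0,0],0],
  [[0,0.2,3],[0,0,0],0],
  [[0.2,-0.8,0.5],[5.97,0.6,0],0],
  [[0.2,-1.4,0],[5.97,0.6,0],0],
  [[0.2,-1.5,0],[5.97,0.6,0],0],
  [[0.2,-1.5,0],[5.97,0.6,0],0],
])

```text
t: 3.95
eef_pos: [558.0, 74.6, 327.6]
tcp_rot: [-3.137, -0.421, 1.67]
ft_force: [0.4, 0.3, -1.2]
opening: 0.004
grip_force: 0.0
```

```bash
python3 - <<'E'
from h import *
s=state();print(s["ft_force"],s["eef_pos"],s["joints"],s["qvel"])
b=read_camera("side")[60:200,195:355]
cv2.imwrite("pics/p3.png",cv2.resize(cv2.convertScaleAbs(b,alpha=1.5,beta=15),None,fx=3,fy=3,interpolation=cv2.INTER_CUBIC))
E
```

```text
[ 0.37691711  0.30057529 -1.21283734] [558.03762904  74.64813314 327.57104946] [-0.17807185  0.33546252  1.56823091  0.40996773  1.38098869 -0.38556747] [-0.71713365  0.17387298  0.03114364  0.92465744  0.41779039 -0.92307412]
```

View pics/p3.png

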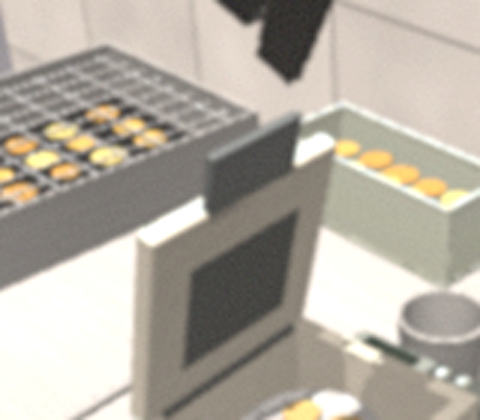

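Request:
move_arm([
  [[0.2,-1.6,0],[5.97,0.6,0],0],
  [[0.2,-1.6,0],[5.97,0.6,0],0],
  [[0.2,-1.6,0],[5.97,0.6,0],0],
  [[0.2,-1.6,0],[5.97,0.6,0],0],
  [[0.2,-1.6,0],[5.97,0.6,0],0],
  [[0.2,-1.6,0],[5.97,0.6,0],0],
  [[0.1,-1.6,0],[5.97,0.6,0],0],
  [[0,-1.3,-0.5],[5.97,0.6,0],0],
  [[0,0.2,-1.6],[0,0,0],0],
  [[0,0.5,-2],[0,0,0],0],
])

```text
t: 5.0
eef_pos: [571.0, -43.0, 284.6]
tcp_rot: [-3.129, -1.252, 1.662]
ft_force: [-0.2, 0.5, 0.2]
opening: 0.007
grip_force: 0.0
```

```bash
python3 - <<'E'
from h import *
s=state();print(s["ft_force"],s["eef_pos"],s["joints"])
b=read_camera("side")[60:240,195:375]
cv2.imwrite("pics/p4.png",cv2.resize(cv2.convertScaleAbs(b,alpha=1.5,beta=15),None,fx=3,fy=3,interpolation=cv2.INTER_CUBIC))
q=(562.8,69.8,1.672)
for th in(.6,.7,.8,.9,1,1.1,1.2,1.3,):print(th,((proj("side",T2W(q,hood(th,[(-145,75,0),(-180,35,0),(-180,-35,0)])))-[195,60])*3).round().tolist())
E
```

```text
[-0.21577876  0.46979221  0.16240516] [570.97496499 -43.01626477 284.57109127] [-0.5633259   0.6748858   1.55297734  0.88699347  1.84915887 -0.86383569]
0.6 [[281.0, 397.0], [374.0, 350.0], [454.0, 291.0]]
0.7 [[267.0, 372.0], [357.0, 319.0], [439.0, 262.0]]
0.8 [[251.0, 348.0], [338.0, 289.0], [422.0, 233.0]]
0.9 [[234.0, 325.0], [317.0, 259.0], [402.0, 206.0]]
1 [[216.0, 302.0], [294.0, 232.0], [381.0, 180.0]]
1.1 [[197.0, 282.0], [270.0, 206.0], [359.0, 156.0]]
1.2 [[177.0, 263.0], [245.0, 183.0], [335.0, 135.0]]
1.3 [[157.0, 246.0], [220.0, 163.0], [311.0, 116.0]]
```

View pics/p4.png

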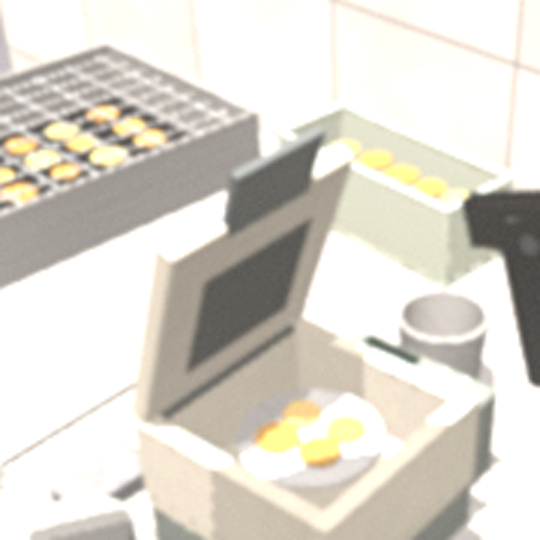

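Request:
move_arm([
  [[0,0.7,-1.6],[0,0,0],0],
  [[0,0.7,-1.6],[0,0,0],0],
  [[0,0.7,-1.6],[0,0,0],0],
  [[0,0.7,-1.6],[0,0,0],0],
  [[0,0.7,-1.5],[0,0,0],0],
  [[0,0,0],[0,0,0],0],
  [[0,0,0],[0,0,0],0],
  [[0,0,0],[0,0,0],0],
  [[0,0,0],[0,0,0],0],
  [[0,0,0],[0,0,0],0],
])

```text
t: 6.05
eef_pos: [571.2, -7.5, 207.4]
tcp_rot: [-3.133, -1.254, 1.667]
ft_force: [-0.1, -0.3, 0.2]
opening: 0.007
grip_force: 0.0
```

Request:
move_arm([
  [[0,0,0],[0,0,0],0],
  [[0,0,0],[0,0,0],0],
  [[0,0,0],[0,0,0],0],
  [[0,0,0],[0,0,0],0],
  [[0,0,0],[0,0,0],0],
  [[0,0,0],[0,0,0],0],
])

```text
t: 6.65
eef_pos: [571.1, -7.2, 207.0]
tcp_rot: [-3.13, -1.255, 1.665]
ft_force: [-0.1, 0.3, 0.4]
opening: 0.004
grip_force: 0.0
```

```bash
python3 - <<'E'
from h import *
s=state();print(s["t"],s["ft_force"],s["moment"],s["eef_pos"],s["joints"])
b=read_camera("side")[60:240,195:375]
cv2.imwrite("pics/p5.png",cv2.resize(cv2.convertScaleAbs(b,alpha=1.5,beta=15),None,fx=3,fy=3,interpolation=cv2.INTER_CUBIC))
E
```

```text
6.65 [-0.06123157  0.25266329  0.44782619] [-0.51759343  0.0386814  -0.03985985] [571.09437356  -7.23097352 206.99442304] [-0.51658218  0.75844101  1.63726936  0.89558848  1.71911449 -0.97582609]
```

View pics/p5.png

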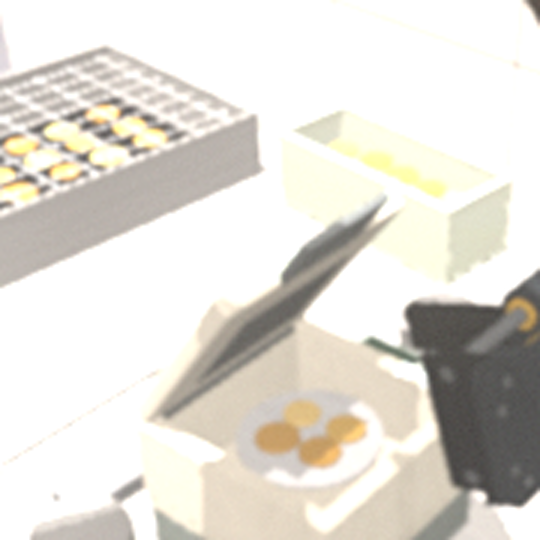

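Request:
move_arm([
  [[0,0,0],[0,0,0],0],
  [[0,0,0],[0,0,0],0],
  [[0,0,0],[0,0,0],0],
  [[0,0,0],[0,0,0],0],
  [[0,0,0],[0,0,0],0],
  [[0,0,-0.1],[0,0,0],0],
  [[0,0,-0.2],[0,0,0],0],
  [[0,0,-0.3],[0,0,0],0],
  [[0,0,-0.3],[0,0,0],0],
  [[0,0,-0.3],[0,0,0],0],
])

```text
t: 7.7
eef_pos: [571.1, -7.3, 194.6]
tcp_rot: [-3.129, -1.255, 1.664]
ft_force: [-0.6, -0.6, 0.4]
opening: 0.004
grip_force: 0.0
```

Request:
move_arm([
  [[0,0,-0.3],[0,0,0],0],
  [[0,0,-0.3],[0,0,0],0],
  [[0,0,-0.3],[0,0,0],0],
  [[0,0,-0.2],[0,0,0],0],
  [[0,0,-0.2],[0,0,0],0],
])

```text
t: 8.2
eef_pos: [571.1, -7.3, 181.8]
tcp_rot: [-3.13, -1.254, 1.665]
ft_force: [0.4, -1.0, -0.4]
opening: 0.004
grip_force: 0.4
```

```bash
python3 - <<'E'
from h import *
s=state();print(s["t"],s["ft_force"],s["moment"],s["eef_pos"])
b=read_camera("side")[90:250,215:375]
cv2.imwrite("pics/p6.png",cv2.resize(cv2.convertScaleAbs(b,alpha=1.3,beta=15),None,fx=3.5,fy=3.5,interpolation=cv2.INTER_CUBIC))
E
```

```text
8.2 [ 0.37561154 -0.99467825 -0.44042688] [-0.6759135  -0.05381999  0.06070906] [571.1229267   -7.3040133  181.78909983]
```

Request:
move_arm([
  [[0,-0.03,-0.2],[0,0,0],0],
  [[0,-0.03,-0.2],[0,0,0],0],
  [[0,-0.03,-0.2],[0,0,0],0],
  [[0,-0.03,-0.2],[0,0,0],0],
  [[0,-0.03,-0.2],[0,0,0],0],
])

```text
t: 8.75
eef_pos: [571.1, -8.8, 171.8]
tcp_rot: [-3.13, -1.255, 1.665]
ft_force: [-0.6, -2.0, -1.1]
opening: 0.003
grip_force: 0.4
```

```bash
python3 - <<'E'
from h import *
s=state();print(s["t"],s["ft_force"],s["moment"],s["eef_pos"])
b=read_camera("side")[90:250,215:375]
cv2.imwrite("pics/p7.png",cv2.resize(cv2.convertScaleAbs(b,alpha=1.3,beta=15),None,fx=3.5,fy=3.5,interpolation=cv2.INTER_CUBIC))
E
```

```text
8.75 [-0.55333351 -2.00883642 -1.08035726] [-0.65438819  0.01919603 -0.05810297] [571.10247817  -8.77282835 171.83073095]
```

View pics/p7.png

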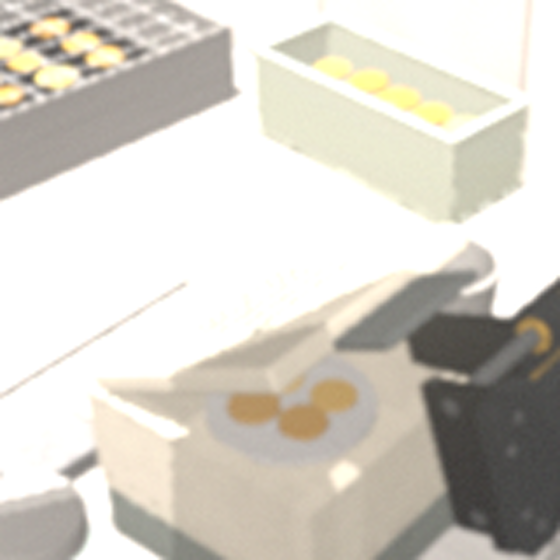

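Request:
move_arm([
  [[0,-0.05,-0.22],[0,0,0],0],
  [[0,-0.05,-0.22],[0,0,0],0],
  [[0,-0.05,-0.22],[0,0,0],0],
  [[0,-0.05,-0.22],[0,0,0],0],
  [[0,-0.05,-0.22],[0,0,0],0],
  [[0,-0.05,-0.22],[0,0,0],0],
  [[0,-0.05,-0.22],[0,0,0],0],
  [[0,-0.05,-0.22],[0,0,0],0],
  [[0,-0.05,-0.22],[0,0,0],0],
  [[0,-0.05,-0.22],[0,0,0],0],
])

```text
t: 9.8
eef_pos: [571.1, -13.8, 149.8]
tcp_rot: [-3.13, -1.254, 1.665]
ft_force: [-0.2, -1.3, -0.1]
opening: 0.004
grip_force: 0.5
```

Request:
move_arm([
  [[0,-0.05,-0.2],[0,0,0],0],
  [[0,-0.05,-0.2],[0,0,0],0],
  [[0,-0.05,-0.2],[0,0,0],0],
  [[0,-0.05,-0.2],[0,0,0],0],
  [[0,-0.05,-0.2],[0,0,0],0],
  [[0,-0.05,-0.2],[0,0,0],0],
  [[0,-0.05,-0.2],[0,0,0],0],
  [[0,-0.05,-0.2],[0,0,0],0],
  [[0,-0.05,-0.2],[0,0,0],0],
  [[0,-0.05,-0.2],[0,0,0],0],
])

```text
t: 10.8
eef_pos: [571.1, -18.8, 129.8]
tcp_rot: [-3.13, -1.255, 1.665]
ft_force: [1.6, -0.3, -1.1]
opening: 0.005
grip_force: 0.4
```

```bash
python3 - <<'E'
from h import *
s=state();print(s["t"],s["ft_force"],s["moment"],s["eef_pos"],s["joints"])
E
```

```text
10.8 [ 1.60337283 -0.28154997 -1.07973016] [-0.67688551 -0.03921602 -0.15293277] [571.08792543 -18.75519192 129.84356338] [-0.53186915  0.87463798  1.64244148  0.87235059  1.64961707 -1.07638544]
```

Request:
move_arm([
  [[0,-0.03,-0.18],[0,0,0],0],
  [[0,-0.03,-0.18],[0,0,0],0],
  [[0,-0.03,-0.18],[0,0,0],0],
  [[0,-0.03,-0.18],[0,0,0],0],
  [[0,-0.03,-0.18],[0,0,0],0],
  [[0,-0.03,-0.18],[0,0,0],0],
  [[0,-0.03,-0.18],[0,0,0],0],
  [[0,-0.03,-0.18],[0,0,0],0],
  [[0,-0.03,-0.18],[0,0,0],0],
  [[0,-0.03,-0.18],[0,0,0],0],
])

```text
t: 11.8
eef_pos: [571.1, -21.7, 111.8]
tcp_rot: [-3.13, -1.255, 1.664]
ft_force: [0.5, 0.3, -1.7]
opening: 0.006
grip_force: 0.4
```

Request:
move_arm([
  [[0,0,-0.18],[0,0,0],0],
  [[0,0,-0.18],[0,0,0],0],
  [[0,0,-0.16],[0,0,0],0],
  [[0,0,-0.16],[0,0,0],0],
  [[0,0,-0.16],[0,0,0],0],
  [[0,0,-0.16],[0,0,0],0],
  [[0,0,-0.16],[0,0,0],0],
  [[0,0,-0.16],[0,0,0],0],
  [[0,0,-0.16],[0,0,0],0],
  [[0,0,-0.16],[0,0,0],0],
])

```text
t: 12.8
eef_pos: [571.1, -21.7, 95.5]
tcp_rot: [-3.13, -1.255, 1.665]
ft_force: [-0.3, -1.1, -1.2]
opening: 0.006
grip_force: 0.7
```

```bash
python3 - <<'E'
from h import *
s=state();print(s["t"],s["ft_force"],s["moment"],s["eef_pos"],s["joints"])
E
```

```text
12.8 [-0.30669189 -1.08203478 -1.22391267] [-0.74686343 -0.03005196  0.01888665] [571.10451182 -21.74181336  95.45625546] [-0.53577458  0.92801167  1.63903796  0.86660159  1.6189639  -1.11608641]
```

Request:
move_arm([
  [[0,0,-0.12],[0,0,0],0],
  [[0,0,-0.12],[0,0,0],0],
  [[0,0,-0.12],[0,0,0],0],
  [[0,0,-0.12],[0,0,0],0],
  [[0,0,-0.12],[0,0,0],0],
  [[0,0,-0.12],[0,0,0],0],
  [[0,0,-0.12],[0,0,0],0],
  [[0,0,-0.12],[0,0,0],0],
  [[0,0,-0.12],[0,0,0],0],
  [[0,0,-0.12],[0,0,0],0],
])

```text
t: 13.8
eef_pos: [571.1, -21.7, 83.5]
tcp_rot: [-3.13, -1.255, 1.665]
ft_force: [0.6, 0.7, 0.1]
opening: 0.005
grip_force: 0.0
```

```bash
python3 - <<'E'
from h import *
s=state();print(s["t"],s["ft_force"],s["moment"],s["eef_pos"],s["grip_force"])
E
```

```text
13.8 [0.56439653 0.65934516 0.09411744] [-0.53964907 -0.01277915 -0.06203084] [571.11080849 -21.74483041  83.52058262] 0.0
```

Request:
move_arm([
  [[0,-0.5,-0.3],[0,0,0],0],
  [[0,-1.5,0],[0,0,0],0],
  [[0,-2.5,0],[0,0,0],0],
  [[0,-2.5,0],[0,0,0],0],
  [[0,-2.5,0.5],[0,0,0],0],
  [[0,-2.5,1.5],[0,0,0],0],
  [[0,-2,2],[0,0,0],0],
  [[0,-1,2],[0,0,0],0],
  [[0,0,1],[0,0,0],0],
  [[0,0,0],[0,0,0],0],
])

```text
t: 14.8
eef_pos: [571.1, -172.4, 151.5]
tcp_rot: [-3.134, -1.253, 1.668]
ft_force: [-0.5, -0.5, 0.2]
opening: 0.002
grip_force: 0.0
```

```bash
python3 - <<'E'
from h import *
s=state();print(s["t"],s["ft_force"],s["moment"],s["eef_pos"],np.abs(s["qvel"]).max())
im={n:read_camera(n) for n in("scene","side")}
old={n:cv2.imread(f"pics/{n}0.png") for n in im}
for n,nm,c,h in(("scene","jar",(342,150),14),("scene","cup",(354,285),20),("scene","dish",(260,278),24),("scene","weight",(302,310),10),("scene","spoon",(260,190),14),("scene","brush",(397,240),18),("scene","rod",(430,235),24),("side","jar",(226,255),24),("side","spoon",(310,305),24)):
    t=old[n][c[1]-h:c[1]+h,c[0]-h:c[0]+h]; w=im[n][c[1]-h-10:c[1]+h+10,c[0]-h-10:c[0]+h+10]
    m=cv2.minMaxLoc(cv2.matchTemplate(w,t,cv2.TM_CCOEFF_NORMED)); print(n,nm,round(m[1],2),np.subtract(m[3],10))
q=(562.8,69.8,1.672)
# hood edge in side view: gray profile down through slab front edge
for th in(0,.03,.1):print(th,proj("side",T2W(q,hood(th,[(-145,60,14),(-145,60,0)]))).round(1).tolist())
u=int(proj("side",T2W(q,hood(0,[(-145,60,14)])))[0,0])
print(u,cv2.cvtColor(im["side"],6)[195:240,u].tolist())
E
```

```text
14.8 [-0.53000143 -0.47896026  0.2484327 ] [-0.54164241  0.01727013 -0.00327814] [ 571.13197618 -172.39000033  151.45776369] 0.028001307182362645
scene jar 0.37 [0 0]
scene cup 1.0 [0 0]
scene dish 0.82 [0 0]
scene weight 1.0 [0 0]
scene spoon 0.42 [-4 -1]
scene brush 0.67 [0 0]
scene rod 0.98 [0 0]
side jar 0.99 [0 0]
side spoon 0.36 [-2 -2]
0 [[308.4, 226.1], [308.6, 232.1]]
0.03 [[308.1, 224.0], [308.5, 230.3]]
0.1 [[307.2, 219.1], [308.1, 225.7]]
308 [246, 223, 176, 186, 235, 250, 251, 250, 250, 250, 250, 250, 250, 250, 250, 250, 250, 249, 250, 250, 250, 250, 250, 250, 250, 250, 250, 250, 250, 250, 250, 247, 232, 198, 158, 142, 143, 156, 160, 151, 142, 140, 141, 140, 139]
```

```bash
python3 -c "
from cell import *
print(env.job_done())"
```

```text
the job is handed in; nothing more can be done
None
```

The hood was tipped past its balance, caught underneath on the shut fingers at about 0.5 rad and lowered until the final camera and force checks showed it shut. I've handed in the job with the arm clear; the jar, cup, weight, rod, brush and dish hadn't moved, and the spoon was hidden from view in the last check.

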